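Tip a specimen case out of a packed rack

TASK

Hook the round steel tab of the one round-marked specimen case and tip that case forward out of the tightly packed row until it leans by itself on the rack's sloping front apron. Let go of it there, then lift it out and stand it upright on the floor of the specimen tray. Leave the other cases standing where they are in the rack, and the two test bars in the tray where they lie.

Things in the scene. Friction and masses are not known exactly. Their poses are not given: they have to be found in the camera images.
- round_case_mid (a point): Centre (55 mm above the underside) of the round-marked specimen case: loose grey plastic box, 45 mm deep (its x), 34 mm wide (its y), 110 mm high (its z), 0.2 to 0.42 kg. Told from its four neighbours by the round steel tab on top and the round label on its front; at any of the five places of the row. Axes: z up along its height, -x out of its front, towards the robot.
- round_case_tab (a point): Centre of that case's round tab: upright steel disc, 20 mm across, 6 mm thick, faces to front and back, standing 20 mm above the case's top (point 10 mm above it); rear face flush with the case's back. Free space behind it. A pull of 1 to 2 N to the front from behind it turns the case about its lower front edge; past about 22 degrees it falls on onto the apron.
- rack: Fixed white sheet-metal rack, 186 mm wide. Origin on the table under the middle of the row; x to the back, y along the row, z up. Cases stand on its floor, 6 mm above the table, at 35 mm pitch with 1 mm gaps (fingers do not fit between), held by side cheeks and a back wall 64 mm high, 24 to 27 mm behind the origin.
- rack_apron (a point): Middle of the apron's upper edge. The apron is a sheet along the front of the rack, rising 55 mm from the floor's front edge (23.5 mm before the row's middle) and leaning outwards 32 degrees from vertical. A tipped case lies with its front flat on it, tilted about 32 degrees, foot in the corner at its root, upper half free in front of its neighbours. Axes as the rack.
- plain_1: One of the four plain specimen cases in the row: same 45 x 34 x 110 mm grey box, but with a square 12 mm wide, 6 mm thick steel tab (18 mm high) and a rectangular label on its front. Loose. Origin at the centre of its underside, z up, -x is its front.
- plain_2: One of the four plain specimen cases in the row: same 45 x 34 x 110 mm grey box, but with a square 12 mm wide, 6 mm thick steel tab (18 mm high) and a rectangular label on its front. Loose. Origin at the centre of its underside, z up, -x is its front.
- plain_3: One of the four plain specimen cases in the row: same 45 x 34 x 110 mm grey box, but with a square 12 mm wide, 6 mm thick steel tab (18 mm high) and a rectangular label on its front. Loose. Origin at the centre of its underside, z up, -x is its front.
- plain_4: One of the four plain specimen cases in the row: same 45 x 34 x 110 mm grey box, but with a square 12 mm wide, 6 mm thick steel tab (18 mm high) and a rectangular label on its front. Loose. Origin at the centre of its underside, z up, -x is its front.
- tray: Fixed shallow open tray, 136 mm (x) x 210 mm (y), rim 18 mm high, walls 2 mm. Origin at the centre of its underside; its floor is 2 mm above the table.
- tray_free (a point): Centre of the free part of the tray's floor, on the floor, 30 mm from the tray's middle towards its -y end; about 130 mm (x) x 140 mm (y) round it is free. Axes as the tray.
- bar_1: Steel impact-test bar, 10 x 55 x 10 mm, lying along the tray's y near the tray's +y end. Loose; origin at the centre of its underside.
- bar_2: Steel impact-test bar, 10 x 55 x 10 mm, lying along the tray's y near the tray's +y end. Loose; origin at the centre of its underside.
- round_case: The round-marked case again, with its origin at the centre of its underside, axes as above.
Not all that is in view belongs to the job. Leave any turquoise or yellow look-alike of the plain_3 alone.

How it is judged:
By the outcome, as a careful person would: the job done as asked, in the order asked, and still so for the second after the job is handed in, with the robot touching nothing.
It also fails if it takes over 48 s, if anything falls off the work surface, if the arm or the gripper's body presses on something with over 40 N, if the wrist force passes 120 N, or if a joint passes its speed limit or range.

ROBOT

A 7-joint arm with a two-finger parallel gripper is mounted at the origin on a cart in front of the work surface, level with it; the furniture and walls round the work are solid. World frame = base frame: x ahead of the robot, y to its left, z up, the work surface at z = 0. Lengths are in m, angles in rad, forces in N, time in s.
With the tool pointing down it reaches from about 0.425 to 0.95 m from the base axis. Payload 4.7 kg.
Tool frame: the origin (TCP) lies on the centre line of the jaws, within the pads' length; the fingertips stand 8 mm ahead of it and the grasp point (between the pads) lies 11 mm behind it; x points along the fingers, z is the direction in which the jaws open and shut, and the axes are right-handed (so a half turn about x gives the same grasp; the last joint's range is limited). The gripper opens to 87 mm and grips with 3 to 60 N. Pads are 19 mm wide; open, the fingers measure 117 mm over their backs; the gripper's body (75 mm by 190 mm) begins 51 mm behind the grasp point.
Start: joints at [1.303, 0.469, -0.049, 1.532, 0.024, 1.141, -0.082], TCP at [0.16, -0.656, 0.231] pointing down, gripper open.
Joint ranges: [-2.59, 2.59], [-0.33, 1.99], [-1.39, 1.29], [0.1, 2.45], [-1.04, 4.18], [0.21, 1.99], [-2.66, 2.66]. Speed limits (rad/s): [2.57, 2.57, 3.14, 3.14, 3.14, 3.14, 3.14].

INTERFACE

Orientations are given as a unit quaternion [w, x, y, z].
In Python, from rig import monitor, optics, ticket gives the robot as it stands.
- The arm moves only by the shell command python3 -m inch 'ROWS'. ROWS is JSON, a list of rows, each a list of 3 entries, a list of its own where there are three numbers: the turn, a rotation vector about the tool's x, y, z in rad, then the shift along the tool's x, y, z in mm, then the closure in counts, from 0 (fully open) to 255 (shut). In form: [[[ax, ay, az], [x, y, z], hand], ...]. A call has 1 to 5 rows; each row is the pose to reach, as a shift and turn from the pose commanded when the call began, along the tool's axes at that moment; what a row does not reach only later rows make up. A row lasts 1/8 s, in which the tool goes at most 62.5 mm and 10.7 degrees, less where a joint would pass 70% of its speed; a pose out of reach is approached as far as the arm can. A call with a gripper value outside its range is refused whole. The fingers move at their own pace and stop on an object; the grip force is fixed at half the most. Time passes only in rows, so rows that repeat a pose let the fingers close. It gives the time, the measured TCP pose, the force and the opening at its end, in the units of the state.
- monitor.get_obs(): the state, without advancing time (a new reading comes with each control period).
- optics.capture(name): name is "scene" or "side" or "wrist"; returns a dict with "color" (480x640x3 uint8, blue, green, red), "mtx" (3x3 intrinsics, pixels), "camera_from_world" (4x4, takes a point from world to camera coordinates). Camera axes: x right, y down, z forward; pixel columns grow to the right and rows downward; lengths in m; the calibration is good to about 2 mm. A picture is of the moment at which its call begins. There is no depth.
- ticket.finish_job(): hands the job in, once; it reports no verdict.
The state is a dict: "clock": time; "joint_positions": joint angles; "qvel": joint speeds; "joint_torque": joint torques, N m; "tool_pos": TCP position; "tcp_rot": TCP orientation; "contact_force": force on the tool from outside, world axes, zero at the start; "wrist_torque": the same for the moment, N m; "opening": opening from 0.0 (shut) to 1.0 (fully open).
Only numpy, scipy, OpenCV 4.12 (cv2) and the standard library are available. Lean on these libraries where they do the work, as an engineer would, in place of code of your own. Each camera call takes 0.05 s, during which the arm holds its last target.

## Working session

There is one attempt and no reset: what is moved stays moved. The work goes in short steps, Python scripts to look and compute and a shell command to move; the robot and the scene stay as the last step left them, time stands still between calls to the robot, and variables do not carry over. Pictures are saved under pics/ and viewed, and the job is handed in when it is done.

```bash
mkdir -p pics; ls
python3 - <<'E'
from rig import monitor, optics
import cv2
o=monitor.get_obs(); print(o)
for n in ["scene","side","wrist"]:
    c=optics.capture(n); cv2.imwrite(f"pics/{n}0.png",c["color"]); print(n,c["mtx"].tolist(),c["camera_from_world"].round(4).tolist())
E
```

```text
pics
{'clock': 0.0, 'joint_positions': array([ 1.30305982,  0.46948558, -0.04860427,  1.5336828 ,  0.02410198,
        1.14099691, -0.08230817]), 'qvel': array([ 0.0002259 , -0.00064447,  0.00037817,  0.000399  ,  0.00023221,
       -0.00126484, -0.00135472]), 'joint_torque': array([ 3.61896828e-04, -5.07974088e+01, -8.07259907e-02, -2.36157542e+01,
       -6.12270646e-02,  3.80577135e-02,  1.88287095e-04]), 'tool_pos': array([ 0.15956435, -0.65527099,  0.2294744 ]), 'tcp_rot': array([ 0.55544585,  0.43727679,  0.55658048, -0.43644826]), 'contact_force': array([ 0.57886457,  0.64532059, -0.13173718]), 'wrist_torque': array([-0.03227887, -0.02238014, -0.02252609]), 'opening': 1.0022532034058032}
scene [[521.2427505484094, 0.0, 307.01842122931777], [0.0, 521.2427505484094, 239.89207080245117], [0.0, 0.0, 1.0]] [[0.9005, -0.4346, 0.0128, -0.4803], [-0.2941, -0.6306, -0.7182, 0.2532], [0.3202, 0.643, -0.6957, 0.9403], [0.0, 0.0, 0.0, 1.0]]
side [[517.6921369544754, 0.0, 322.2178299247223], [0.0, 517.6921369544754, 240.06288463815395], [0.0, 0.0, 1.0]] [[-0.9905, -0.137, 0.013, 0.5567], [-0.0899, 0.5724, -0.815, 0.1151], [0.1042, -0.8085, -0.5793, 1.287], [0.0, 0.0, 0.0, 1.0]]
wrist [[427.03077541440774, 0.0, 314.45890718129294], [0.0, 427.03077541440774, 239.19353278748716], [0.0, 0.0, 1.0]] [[0.2375, -0.9714, -0.0018, -0.6737], [-0.9385, -0.23, 0.2577, -0.0321], [-0.2507, -0.0595, -0.9662, 0.3905], [0.0, 0.0, 0.0, 1.0]]
```

View pics/scene0.png

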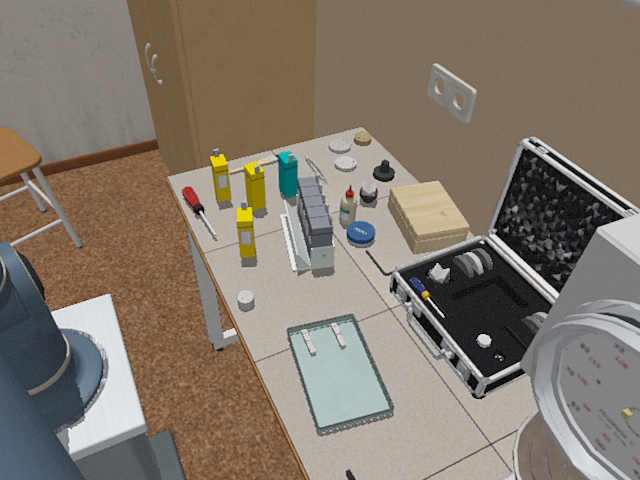

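View pics/side0.png

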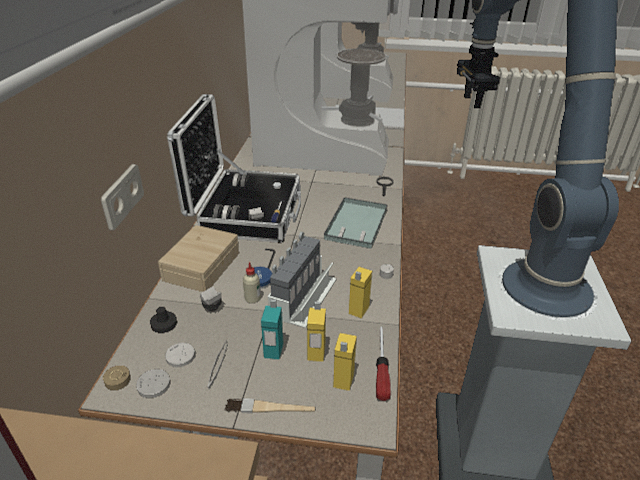

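View pics/wrist0.png

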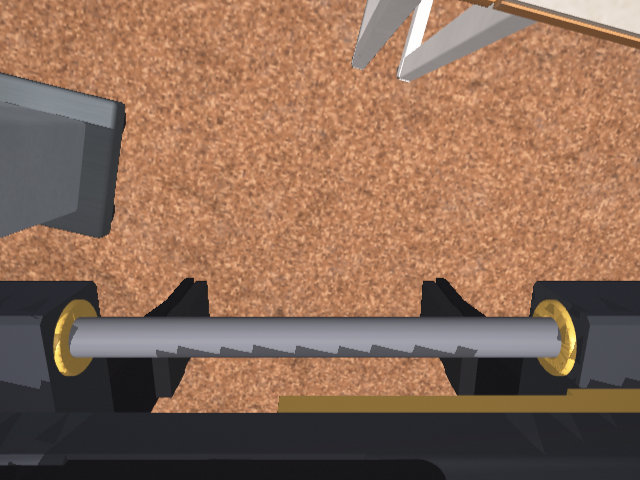

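The scene view shows the grey row at about (315,222), with the tray at (340,372). Turquoise (288,173) and yellow (220,177), (255,187), (245,232) look-alikes stand outside the rack. I'll enlarge the row.

Run:
```python
import cv2,numpy as np
s=cv2.imread("pics/scene0.png")[165:285,265:365]
a=cv2.resize(s,None,fx=5,fy=5,interpolation=cv2.INTER_CUBIC)
s=cv2.imread("pics/side0.png")[225:335,255:345]
b=cv2.resize(s,None,fx=5,fy=5,interpolation=cv2.INTER_CUBIC)
cv2.imwrite("pics/ca.png",a);cv2.imwrite("pics/cb.png",b)
```

```text
(no output)
```

View pics/ca.png

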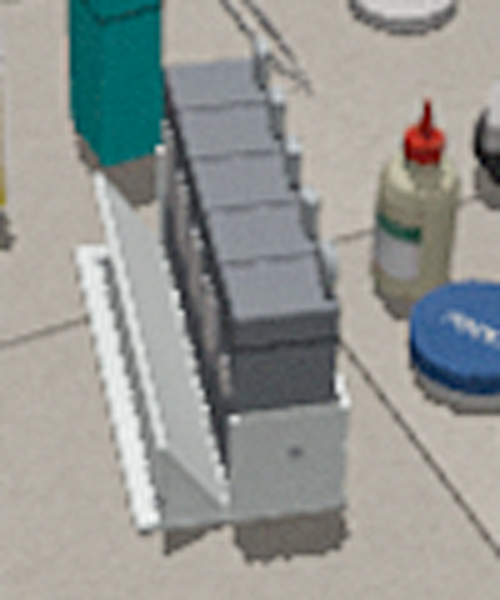

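View pics/cb.png

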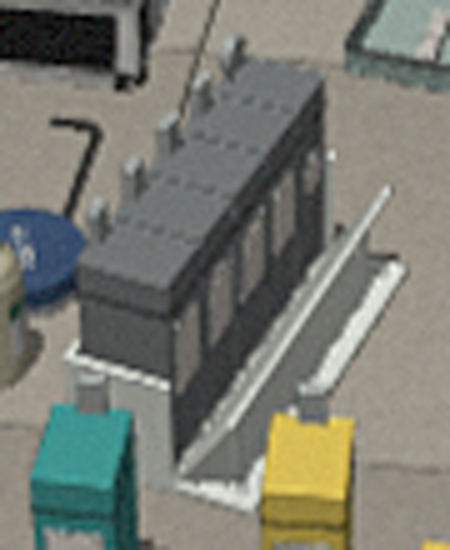

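```bash
cat > h.py <<'E'
import numpy as np, cv2
from scipy.optimize import least_squares
from scipy.spatial.transform import Rotation as R
C={}
def setcam(n,m,T): C[n]=(np.array(m),np.array(T))
setcam("scene",[[521.2427505484094,0,307.01842122931777],[0,521.2427505484094,239.89207080245117],[0,0,1]],[[0.9005,-0.4346,0.0128,-0.4803],[-0.2941,-0.6306,-0.7182,0.2532],[0.3202,0.643,-0.6957,0.9403],[0,0,0,1]])
setcam("side",[[517.6921369544754,0,322.2178299247223],[0,517.6921369544754,240.06288463815395],[0,0,1]],[[-0.9905,-0.137,0.013,0.5567],[-0.0899,0.5724,-0.815,0.1151],[0.1042,-0.8085,-0.5793,1.287],[0,0,0,1]])
def proj(n,P):
    m,T=C[n]; q=np.atleast_2d(P)@T[:3,:3].T+T[:3,3]; q=q@m.T; return q[:,:2]/q[:,2:]
def local(p,L):
    c,s=np.cos(p[2]),np.sin(p[2]); L=np.atleast_2d(L)
    return np.c_[p[0]+c*L[:,0]-s*L[:,1],p[1]+s*L[:,0]+c*L[:,1],L[:,2]]
def fit(obs,x0): # obs: (cam,local,pix)
    f=lambda p:np.concatenate([(proj(c,local(p,l))[0]-np.array(u)) for c,l,u in obs])
    r=least_squares(f,x0); return r.x,r.fun.reshape(-1,2)
E
python3 - <<'E'
from h import *
S=lambda x,y:(265+x/5-.4,165+y/5-.4); D=lambda x,y:(255+x/5-.4,225+y/5-.4)
z=.116
o=[("scene",[-.0225,-.087,z],S(230,317)),("scene",[.0225,-.087,z],S(337,310)),("scene",[-.0225,.087,z],S(165,66)),
("side",[-.0225,.087,z],D(172,290)),("side",[.0225,.087,z],D(80,262)),("side",[-.0225,-.087,z],D(325,74))]
p,r=fit(o,[.6,.1,0]); print(p,np.degrees(p[2]),r.round(1).tolist())
for i,yy in enumerate([-.07,-.035,0,.035,.07]):
    print(i,local(p,[.0195,yy,z+.01])[0], proj("side",local(p,[.0195,yy,z+.01])), proj("scene",local(p,[.0195,yy,z+.01])))
sc=cv2.imread("pics/scene0.png")[300:440,275:405]
cv2.imwrite("pics/tray.png",cv2.resize(sc,None,fx=4,fy=4,interpolation=cv2.INTER_CUBIC))
sc=cv2.imread("pics/side0.png")[190:250,315:395]
cv2.imwrite("pics/tray2.png",cv2.resize(sc,None,fx=6,fy=6,interpolation=cv2.INTER_CUBIC))
E
```

```text
[ 0.60618658  0.12414237 -0.26015673] -14.905882428477714 [[0.0, 0.0], [0.0, -1.2], [-1.7, -0.7], [-0.4, -1.3], [-0.7, -1.0], [0.6, -0.9]]
0 [0.60702416 0.05148187 0.126     ] [[301.28098262 234.74482044]] [[329.00677658 216.59136903]]
1 [0.61602728 0.0853041  0.126     ] [[295.02224577 242.57045982]] [[325.40636831 205.79839929]]
2 [0.6250304  0.11912634 0.126     ] [[288.48404959 250.74552244]] [[321.96300242 195.47619661]]
3 [0.63403352 0.15294858 0.126     ] [[281.64724939 259.2939459 ]] [[318.66662342 185.59461756]]
4 [0.64303664 0.18677082 0.126     ] [[274.49091097 268.24190539]] [[315.50801634 176.1260384 ]]
```

View pics/tray.png

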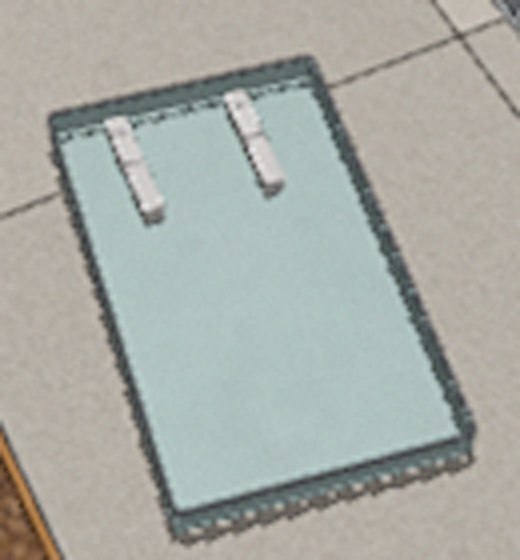

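View pics/tray2.png

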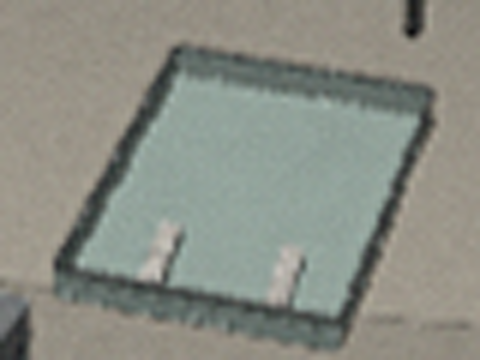

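Run:
```python
from h import *
S=lambda x,y:(275+x/4-.4,300+y/4-.4); D=lambda x,y:(315+x/6-.4,190+y/6-.4)
z=.018
o=[("scene",[-.068,.105,z],S(50,117)),("scene",[.068,.105,z],S(314,57)),("scene",[.068,-.105,z],S(472,437)),("scene",[-.068,-.105,z],S(176,518)),
("side",[.068,.105,z],D(57,270)),("side",[-.068,.105,z],D(345,322)),("side",[.068,-.105,z],D(178,47)),("side",[-.068,-.105,z],D(433,92))]
p,r=fit(o,[.6,-.2,0]); print(p,np.degrees(p[2]),r.round(1).tolist())
print(local(p,[0,-.03,.002]))
```

```text
[ 0.49058617 -0.21177593 -0.17065155] -9.777613776382035 [[-1.1, -0.2], [-0.7, -0.1], [1.1, -0.6], [-1.1, -0.4], [-0.7, -1.7], [-0.7, -1.2], [-0.3, -1.2], [0.5, -1.2]]
[[ 0.48549144 -0.24134016  0.002     ]]
```

```bash
cat >> h.py <<'E'
RACK=np.array([0.6062,0.1241,-0.2602]); TRAY=np.array([0.4906,-0.2118,-0.1707])
def tool(yaw,tilt=0.,flip=1):
    # tilt>0: tool x leans (down and towards rack back); jaw z along +-row y
    bx=np.array([np.cos(yaw),np.sin(yaw),0]); up=np.array([0,0,1.]); by=np.cross(up,bx)
    x=-up*np.cos(tilt)+bx*np.sin(tilt); z=by*flip; y=np.cross(z,x)
    return R.from_matrix(np.c_[x,y,z])
def cur():
    from rig import monitor
    o=monitor.get_obs(); q=o["tcp_rot"]
    return o,np.array(o["tool_pos"]),R.from_quat([q[1],q[2],q[3],q[0]])
def delta(pos,rot):
    o,p,r=cur()
    d=r.inv().apply(np.array(pos)-p)*1000; a=(r.inv()*rot).as_rotvec()
    print("t",round(o["clock"],2),"shift",d.round(1),"|%.0f|"%np.linalg.norm(d),"turn",a.round(3),"deg %.1f"%np.degrees(np.linalg.norm(a)))
    return d,a
E
python3 - <<'E'
from h import *
o,p,r=cur(); print(r.as_matrix().round(3).tolist())
# look-alikes: base guesses, top at .110
def onplane(n,u,z):
    m,T=C[n]; d=T[:3,:3].T@np.linalg.inv(m)@np.array([*u,1]); c=-T[:3,:3].T@T[:3,3]
    return c+d*(z-c[2])/d[2]
for u in [(288,196),(256,208),(222,200),(246,256)]: print(u,onplane("scene",u,0).round(3))
for u in [(272,356),(316,358),(344,386),(359,314),(250,300)]: print(u,onplane("side",u,0).round(3))
for f in (1,-1):
  print(f); delta(local(RACK,[.06,-.07,.21])[0],tool(RACK[2],0,f))
E
```

```text
[[-0.0, 0.972, 0.237], [0.002, 0.237, -0.972], [-1.0, -0.0, -0.002]]
(288, 196) [0.619 0.29  0.   ]
(256, 208) [0.528 0.28  0.   ]
(222, 200) [ 0.462  0.345 -0.   ]
(246, 256) [0.447 0.136 0.   ]
(272, 356) [0.624 0.324 0.   ]
(316, 358) [0.532 0.315 0.   ]
(344, 386) [ 0.466  0.379 -0.   ]
(359, 314) [0.453 0.169 0.   ]
(250, 300) [0.713 0.16  0.   ]
1
t 0.15 shift [  20.6  637.5 -561.5] |850| turn [-2.643e+00 -1.000e-03 -2.000e-03] deg 151.4
-1
t 0.15 shift [  20.6  637.5 -561.5] |850| turn [ 0.499 -0.002  0.   ] deg 28.6
```

```bash
python3 -m inch '[[[0.033,0,0],[0,42,-37],255],[[0.067,0,0],[0,84,-74],255],[[0.1,0,0],[0,127,-112],255],[[0.133,0,0],[0,170,-150],255],[[0.166,0,0],[0,212,-187],255]]'; python3 -c "
from h import *
delta(local(RACK,[.06,-.07,.21])[0],tool(RACK[2],0,-1))"
```

```text
clock: 0.78
tool_pos: [0.3223, -0.4222, 0.2305]
tcp_rot: [0.518, 0.482, 0.518, -0.482]
contact_force: [0.8, 0.3, -1.1]
opening: 0.521
t 0.78 shift [  20.5  356.2 -438.7] |566| turn [ 0.332 -0.    -0.   ] deg 19.0
```

```bash
python3 -m inch '[[[0.033,0,0],[0,36,-44],255],[[0.067,0,0],[0,72,-88],255],[[0.1,0,0],[0,108,-132],255],[[0.133,0,0],[0,144,-176],255],[[0.166,0,0],[0,180,-220],255]]'; python3 -c "
from h import *
delta(local(RACK,[.06,-.07,.21])[0],tool(RACK[2],0,-1))"
```

```text
clock: 1.4
tool_pos: [0.4856, -0.19, 0.2305]
tcp_rot: [-0.476, -0.523, -0.476, 0.523]
contact_force: [0.4, -1.4, -0.1]
opening: 0.017
t 1.4 shift [  20.5  138.  -245.2] |282| turn [ 0.166  0.    -0.   ] deg 9.5
```

```bash
python3 -m inch '[[[0.055,0,0],[0,25,-50],255],[[0.11,0,0],[0,50,-100],255],[[0.166,0,0],[0,75,-145],255],[[0.166,0,0],[0,75,-145],255]]'; python3 -c "
from h import *
from rig import optics
c=optics.capture('wrist');cv2.imwrite('pics/w1.png',c['color']);T=c['camera_from_world'];print(-T[:3,:3].T@T[:3,3],T[2,:3])
np.savez('w1.npz',m=c['mtx'],T=T)
delta(local(RACK,[.06,-.07,.21])[0],tool(RACK[2],0,-1))"
```

```text
clock: 1.9
tool_pos: [0.5746, -0.0488, 0.2303]
tcp_rot: [0.433, 0.559, 0.434, -0.558]
contact_force: [-0.8, -0.5, 0.7]
opening: 0.004
[ 0.6425558  -0.06629848  0.38505906] [-0.24907934  0.06662688 -0.96618857]
t 1.95 shift [  20.1   47.  -108.3] |120| turn [ 0.005 -0.     0.001] deg 0.3
```

View pics/w1.png

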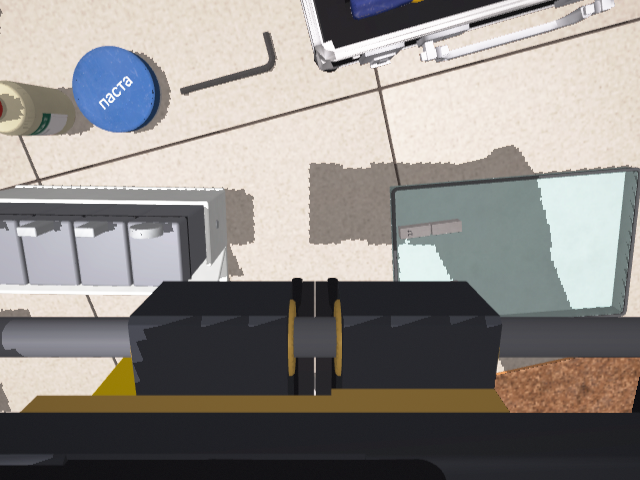

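```bash
python3 -c "
import cv2
a=cv2.imread('pics/w1.png')[170:300,0:260]
cv2.imwrite('pics/w1c.png',cv2.resize(a,None,fx=3,fy=3,interpolation=cv2.INTER_CUBIC))"
```

```text
(no output)
```

View pics/w1c.png

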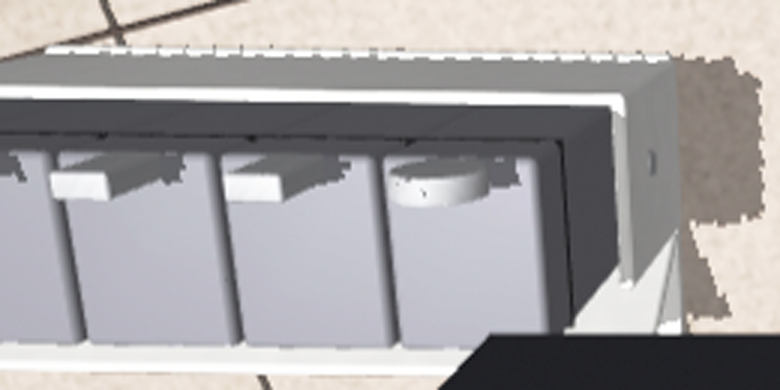

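Run:
```python
from h import *
S=lambda x,y:(265+x/5-.4,165+y/5-.4); D=lambda x,y:(255+x/5-.4,225+y/5-.4);W=lambda x,y:(x/3-.3,170+y/3-.3)
w=np.load("w1.npz"); setcam("w",w["m"],w["T"])
z=.116
ow=[("w",[.0225,y,z],W(*u)) for y,u in zip([-.0865,-.0525,-.0175,.0175],[(548,155),(378,153),(215,151),(54,150)])]
ow+=[("w",[-.0225,y,z],W(*u)) for y,u in zip([-.0525,-.0175,.0175],[(398,344),(240,344),(85,343)])]
o=[("scene",[-.0225,-.087,z],S(230,317)),("scene",[.0225,-.087,z],S(337,310)),("scene",[-.0225,.087,z],S(165,66)),
("side",[-.0225,.087,z],D(172,290)),("side",[.0225,.087,z],D(80,262)),("side",[-.0225,-.087,z],D(325,74))]
for q in (ow,o+ow):
    p,r=fit(q,[.6,.1,-.26]); print(p,np.degrees(p[2]),r.round(1).tolist())
    print(proj("w",local(p,[.0165,-.07,.136])),local(p,[.0195,-.07,.126]))
```

```text
[ 0.60749791  0.123397   -0.26876444] -15.399068043305698 [[-3.3, 0.1], [0.7, -0.2], [0.7, -0.6], [0.1, -1.3], [0.4, 1.5], [0.9, 0.5], [0.5, -0.1]]
[[142.12991934 237.87738606]] [[0.60771002 0.05073198 0.126     ]]
[ 0.60732965  0.1234515  -0.26592347] -15.236292628940237 [[0.4, 0.1], [0.4, -1.0], [-0.9, -0.7], [-1.1, -1.5], [-1.4, -1.4], [0.4, -1.0], [-3.4, 0.0], [0.6, -0.2], [0.7, -0.4], [0.1, -0.9], [0.4, 1.5], [1.1, 0.7], [0.6, 0.2]]
[[142.03562616 237.84026108]] [[0.6077482  0.05078737 0.126     ]]
```

```bash
sed -i 's/^RACK=np.array(\[[^]]*\])/RACK=np.array([0.6074,0.1234,-0.2667])/' h.py; python3 -c "
from h import *
r=tool(RACK[2],0,-1)
delta(local(RACK,[.045,-.07,.19])[0],r);delta(local(RACK,[.045,-.07,.13])[0],r)"
```

```text
t 1.95 shift [  40.1   32.8 -107.7] |120| turn [ 0.012 -0.     0.001] deg 0.7
t 1.95 shift [ 100.1   32.9 -107.7] |151| turn [ 0.012 -0.     0.001] deg 0.7
```

```bash
python3 -m inch '[[[0.012,0,0],[5,20,-50],255],[[0.012,0,0],[25,33,-108],255],[[0.012,0,0],[50,33,-108],255],[[0.012,0,0],[60,33,-108],255]]'; python3 -c "
from h import *
from rig import optics
c=optics.capture('wrist');cv2.imwrite('pics/w2.png',c['color'])
np.savez('w2.npz',m=c['mtx'],T=c['camera_from_world'])
c=optics.capture('side');cv2.imwrite('pics/s2.png',cv2.resize(c['color'][190:320,240:370],None,fx=4,fy=4))
delta(local(RACK,[.045,-.07,.13])[0],tool(RACK[2],0,-1))"
```

```text
clock: 2.45
tool_pos: [0.6314, 0.0399, 0.1686]
tcp_rot: [-0.427, -0.562, -0.428, 0.565]
contact_force: [-0.2, -0.6, 0.1]
opening: 0.004
t 2.55 shift [39.3 -0.5 -4.9] |40| turn [-0.007  0.002  0.002] deg 0.5
```

View pics/w2.png

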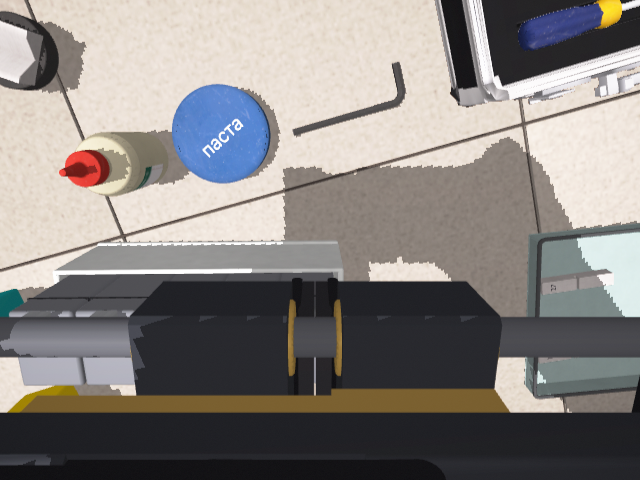

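View pics/s2.png

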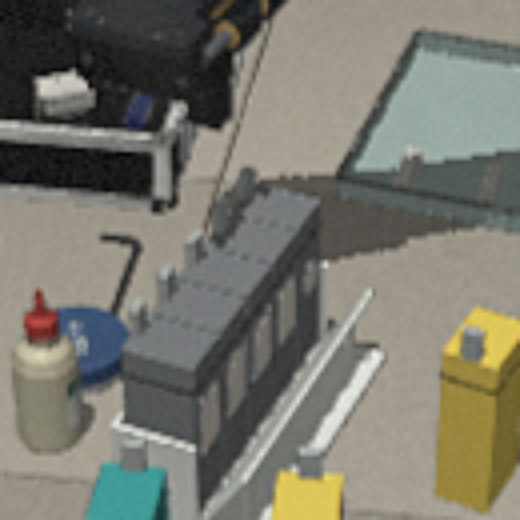

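```bash
python3 -c "
from h import *
o,p,r=cur()
for d in (0,.008): 
  q=p-[0,0,d]
  print((proj('side',q)-[240,190])*4)
print((proj('side',local(RACK,[.0225,-.07,.136]))-[240,190])*4)
"
```

```text
[[206.73155056 103.32605588]]
[[207.01720029 114.68950224]]
[[239.36368229 163.17422148]]
```

```bash
python3 -c "
from h import *
from rig import optics
c=optics.capture('side');cv2.imwrite('pics/s3.png',c['color'])
c=optics.capture('scene');cv2.imwrite('pics/sc3.png',c['color'])"
```

```text
(no output)
```

View pics/s3.png

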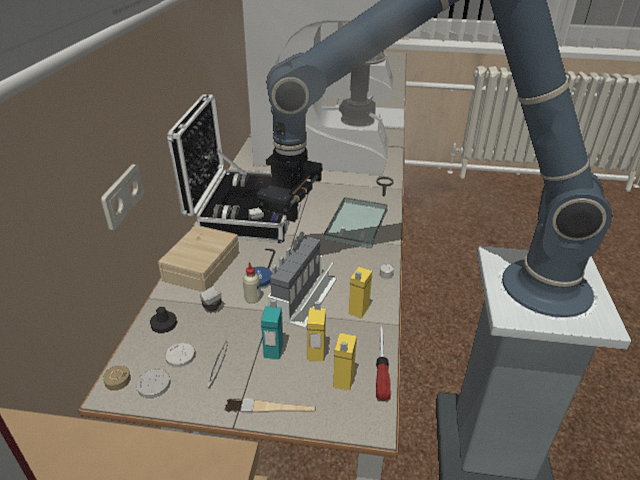

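View pics/sc3.png

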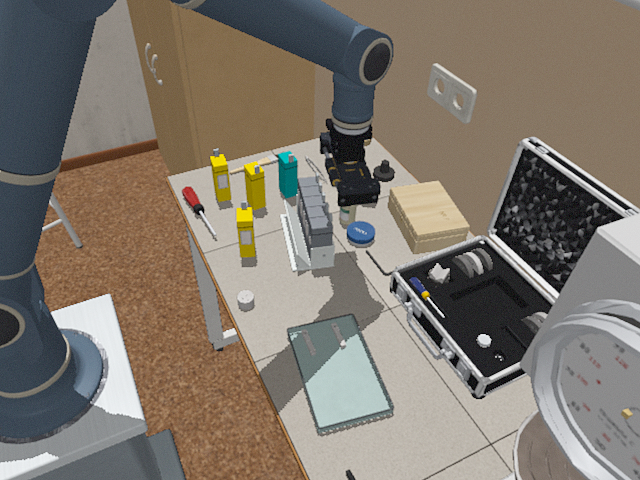

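```bash
python3 -m inch '[[[0,0,0],[20,0,-4],255],[[0,0,0],[38,0,-4],255],[[0,0,0],[38,0,-4],255]]'; python3 -c "
from h import *
from rig import optics
c=optics.capture('side');cv2.imwrite('pics/s4.png',cv2.resize(c['color'][190:320,240:370],None,fx=4,fy=4))
delta(local(RACK,[.032,-.07,.13])[0],tool(RACK[2],0,-1))
delta(local(RACK,[-.015,-.07,.138])[0],tool(RACK[2],0,-1))"
```

```text
clock: 3.02
tool_pos: [0.6321, 0.0453, 0.1301]
tcp_rot: [-0.427, -0.562, -0.429, 0.564]
contact_force: [-0.8, 0.4, 0.1]
opening: 0.005
t 3.08 shift [  1.3 -13.2   1.7] |13| turn [-0.004  0.001  0.002] deg 0.3
t 3.08 shift [ -6.6 -60.3   1.9] |61| turn [-0.004  0.001  0.002] deg 0.3
```

View pics/s4.png

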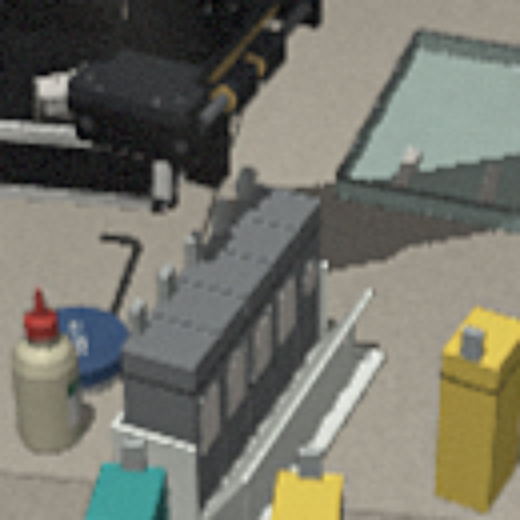

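```bash
python3 -m inch '[[[0,0,0],[0,-8,1],255],[[0,0,0],[-1,-13,2],255],[[0,0,0],[-2,-18,2],255],[[0,0,0],[-3,-23,2],255]]'; python3 -c "
from h import *
from rig import optics
c=optics.capture('side');cv2.imwrite('pics/s5.png',cv2.resize(c['color'][190:320,240:370],None,fx=4,fy=4))
c=optics.capture('scene');cv2.imwrite('pics/sc5.png',cv2.resize(c['color'][150:290,250:390],None,fx=4,fy=4))
delta(local(RACK,[-.015,-.07,.138])[0],tool(RACK[2],0,-1))"
```

```text
clock: 3.58
tool_pos: [0.6111, 0.05, 0.1361]
tcp_rot: [0.428, 0.563, 0.428, -0.563]
contact_force: [1.2, -0.6, 0.5]
opening: 0.003
t 3.67 shift [ -2.  -37.5   0.4] |38| turn [-0.004 -0.    -0.001] deg 0.2
```

View pics/s5.png

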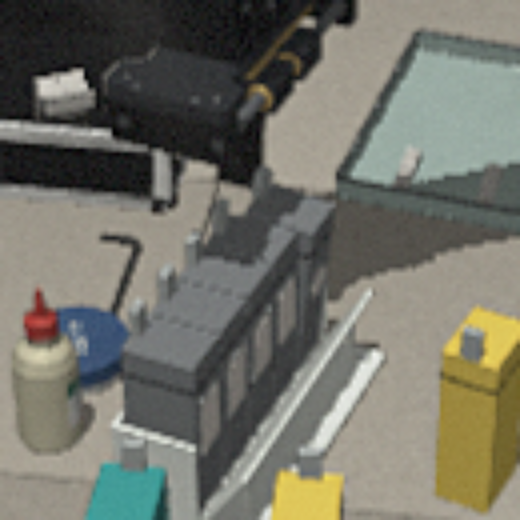

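View pics/sc5.png

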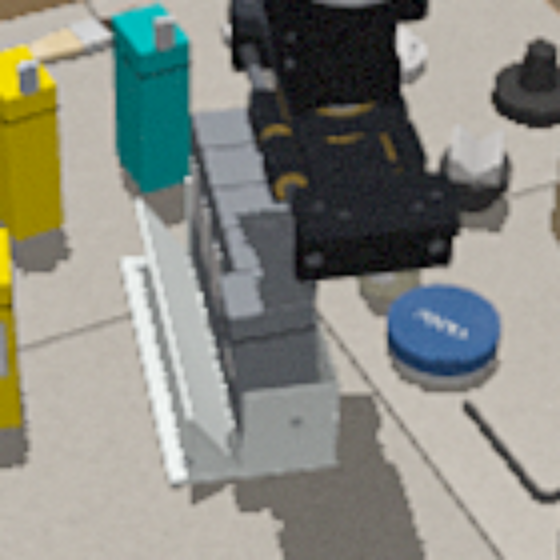

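The end case alone has begun to tip (side crop (315,215)) and its neighbours are still. I'll keep pulling.

```bash
python3 -m inch '[[[0,0,0],[0,-8,0],255],[[0,0,0],[-1,-16,0],255],[[0,0,0],[-1,-23,0],255],[[0,0,0],[-1,-30,0],255],[[0,0,0],[-1,-37,0],255]]'; python3 -m inch '[[[0,0,0],[0,-4,0],255],[[0,0,0],[0,-8,0],255],[[0,0,0],[0,-8,0],255]]'; python3 -c "
from h import *
from rig import optics
c=optics.capture('side');cv2.imwrite('pics/s6.png',cv2.resize(c['color'][190:320,240:370],None,fx=4,fy=4))
c=optics.capture('scene');cv2.imwrite('pics/sc6.png',cv2.resize(c['color'][150:290,250:390],None,fx=4,fy=4))
delta(local(RACK,[-.015,-.07,.138])[0],tool(RACK[2],0,-1))"
```

```text
clock: 4.3
tool_pos: [0.5748, 0.06, 0.1365]
tcp_rot: [-0.428, -0.563, -0.428, 0.563]
contact_force: [-0.5, 0.6, 0.0]
opening: 0.002
clock: 4.68
tool_pos: [0.5676, 0.0621, 0.1366]
tcp_rot: [-0.428, -0.563, -0.428, 0.563]
contact_force: [0.0, 0.9, -0.2]
opening: 0.001
t 4.78 shift [-1.4  6.9  0.2] |7| turn [-0.005 -0.    -0.   ] deg 0.3
```

View pics/s6.png

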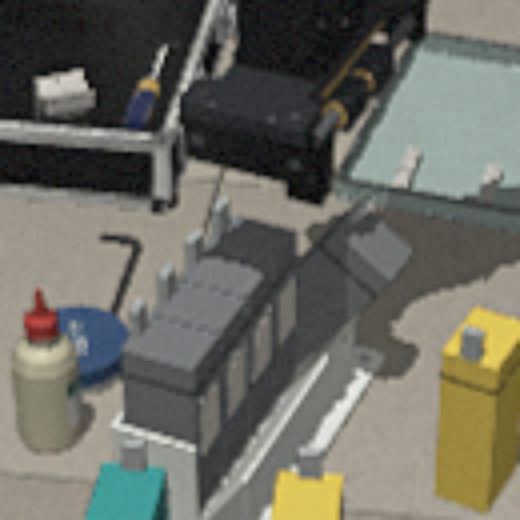

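View pics/sc6.png

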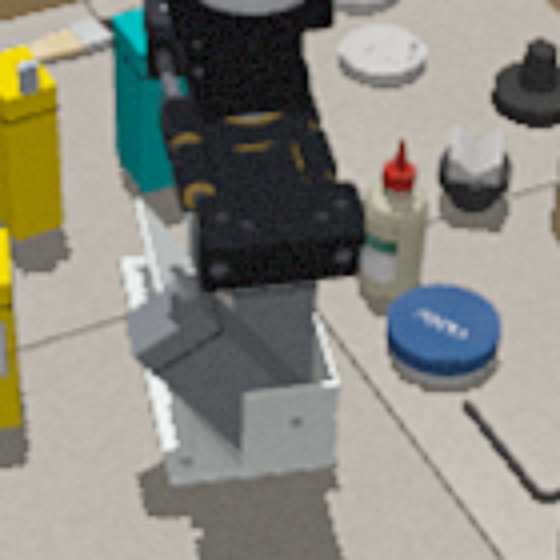

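Scene (crop (190,330)) and side (crop (370,250)) both show the case lying on the apron by itself. The next move is up and clear.

```bash
python3 -m inch '[[[0,0,0],[-30,4,0],255],[[0,0,0],[-70,4,0],150],[[0,0,0],[-100,4,0],70],[[0,0,0],[-100,4,0],70]]'
cat >> h.py <<'E'
def cased(u,v,th=32,ly=-.07,z0=.006,x0=-.0225):
    t=np.radians(th); return local(RACK,[x0+u*np.cos(t)-v*np.sin(t),ly,z0+u*np.sin(t)+v*np.cos(t)])[0]
E
python3 -c "
from h import *
from rig import optics
c=optics.capture('side');cv2.imwrite('pics/s7.png',cv2.resize(c['color'][190:320,240:370],None,fx=4,fy=4))
c=optics.capture('scene');cv2.imwrite('pics/sc7.png',cv2.resize(c['color'][150:290,250:390],None,fx=4,fy=4))
cv2.imwrite('pics/w7.png',optics.capture('wrist')['color'])
delta(cased(.0225,.178),tool(RACK[2],np.radians(32),-1))
"
```

```text
clock: 5.28
tool_pos: [0.5734, 0.0612, 0.2392]
tcp_rot: [0.429, 0.565, 0.427, -0.561]
contact_force: [0.3, 0.6, -0.8]
opening: 0.261
t 5.42 shift [ 66.6 -79.    0.1] |103| turn [-0.004  0.002  0.56 ] deg 32.1
```

View pics/s7.png

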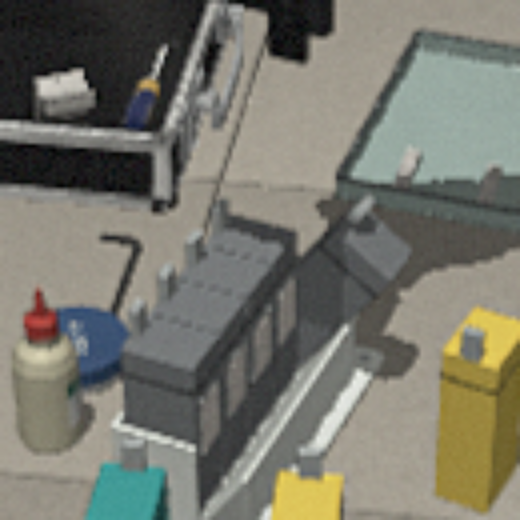

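View pics/sc7.png

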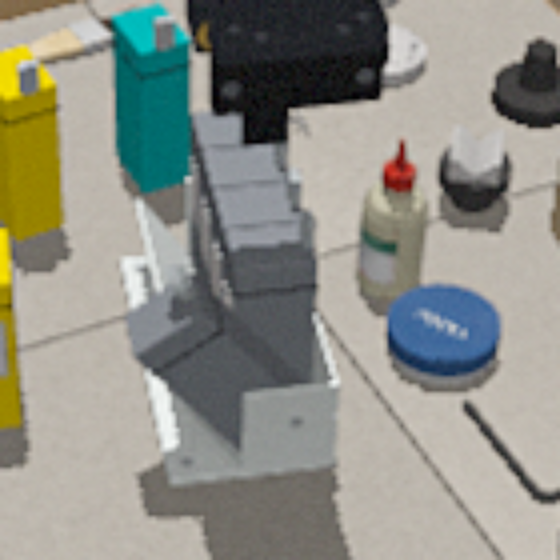

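View pics/w7.png

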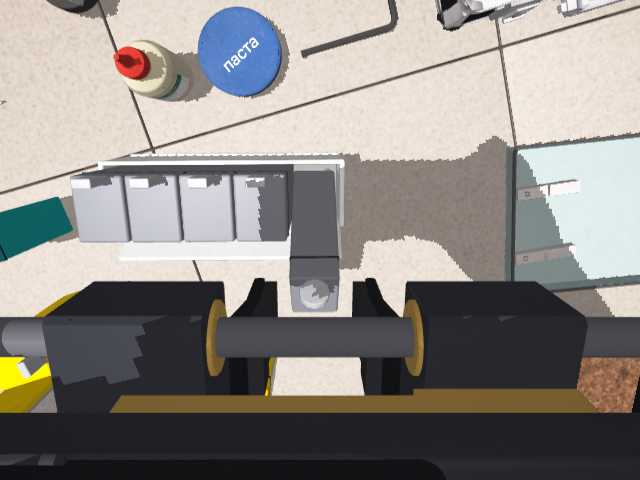

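The case leans by itself and is centred between the fingers (wrist view, case column about 315). I'll tilt into the pre-grasp pose.

```bash
python3 -m inch '[[[0,0,0.14],[0,-25,0],70],[[0,0,0.28],[0,-50,0],70],[[0,0,0.42],[20,-79,0],70],[[0,0,0.56],[50,-79,0],70],[[0,0,0.56],[66,-79,0],70]]'; python3 -c "
from h import *
from rig import optics
o=cur()[0];print(o['joint_positions'].round(2))
cv2.imwrite('pics/w8.png',optics.capture('wrist')['color'])
c=optics.capture('side');cv2.imwrite('pics/s8.png',cv2.resize(c['color'][150:350,220:420],None,fx=3,fy=3))
delta(cased(.0225,.178),tool(RACK[2],np.radians(32),-1))
delta(cased(.0225,.078),tool(RACK[2],np.radians(32),-1))
"
```

```text
clock: 6.05
tool_pos: [0.4975, 0.0778, 0.1795]
tcp_rot: [0.536, 0.637, 0.302, -0.465]
contact_force: [0.6, 0.1, 0.6]
opening: 0.722
[-0.51  0.11  0.12  2.25  0.51  0.52 -2.64]
t 6.15 shift [ 7.6 -6.3 -1.9] |10| turn [0.002 0.01  0.147] deg 8.5
t 6.15 shift [106.5   8.4  -2.9] |107| turn [0.002 0.01  0.147] deg 8.5
```

View pics/w8.png

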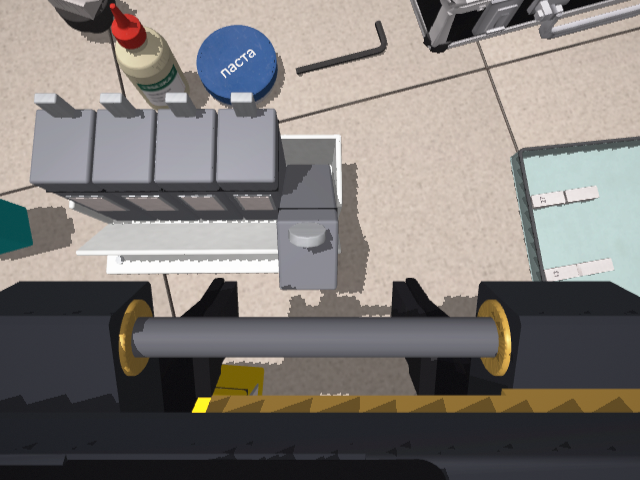

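View pics/s8.png

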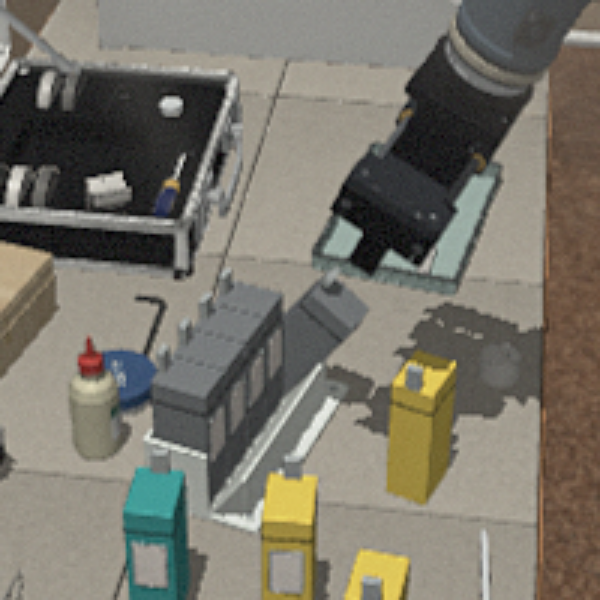

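```bash
cat > g.py <<'E'
from h import *
th=np.radians(20); r=tool(RACK[2],th,-1)
g=cased(.0225,.088); ax=r.as_matrix()[:,0]
if __name__=="__main__":
    delta(g+ax*(.011-.09),r); delta(g+ax*.011,r)
E
python3 g.py
```

```text
t 6.15 shift [17.8 11.8 -2. ] |21| turn [ 0.001  0.011 -0.062] deg 3.6
t 6.15 shift [107.6   6.3  -2.9] |108| turn [ 0.001  0.011 -0.062] deg 3.6
```

```bash
python3 -m inch '[[[0,0.01,-0.06],[9,6,-1],70],[[0,0.01,-0.06],[18,12,-2],70],[[0,0.01,-0.06],[18,12,-2],70]]'; python3 g.py; python3 -c "
from h import *
print(cur()[0]['joint_positions'].round(2))"
```

```text
clock: 6.52
tool_pos: [0.5172, 0.0746, 0.1688]
tcp_rot: [0.52, 0.631, 0.322, -0.478]
contact_force: [-0.6, 1.0, 0.5]
opening: 0.728
t 6.53 shift [ 0.9 -3.5 -0.9] |4| turn [-0.005 -0.002 -0.006] deg 0.4
t 6.53 shift [90.9 -4.  -0.7] |91| turn [-0.005 -0.002 -0.006] deg 0.4
[-0.44  0.16  0.11  2.19  0.36  0.52 -2.47]
```

Good tracking. I'll descend around the case, then check before closing.

```bash
python3 -m inch '[[[0,0,0],[25,-4,-1],70],[[0,0,0],[50,-4,-1],70],[[0,0,0],[75,-4,-1],70],[[0,0,0],[90,-4,-1],70],[[0,0,0],[90,-4,-1],70]]'; python3 g.py; python3 -c "
from h import *
from rig import optics
cv2.imwrite('pics/w9.png',optics.capture('wrist')['color'])
c=optics.capture('side');cv2.imwrite('pics/s9.png',cv2.resize(c['color'][150:350,220:420],None,fx=3,fy=3))
c=optics.capture('scene');cv2.imwrite('pics/sc9.png',cv2.resize(c['color'][100:300,200:400],None,fx=3,fy=3))
"
```

```text
clock: 7.15
tool_pos: [0.5435, 0.069, 0.0829]
tcp_rot: [0.52, 0.63, 0.323, -0.478]
contact_force: [0.0, 0.5, 0.2]
opening: 0.73
t 7.15 shift [-89.    1.2   0.5] |89| turn [-0.004 -0.002 -0.005] deg 0.3
t 7.15 shift [1.  0.8 0.7] |1| turn [-0.004 -0.002 -0.005] deg 0.3
```

View pics/w9.png

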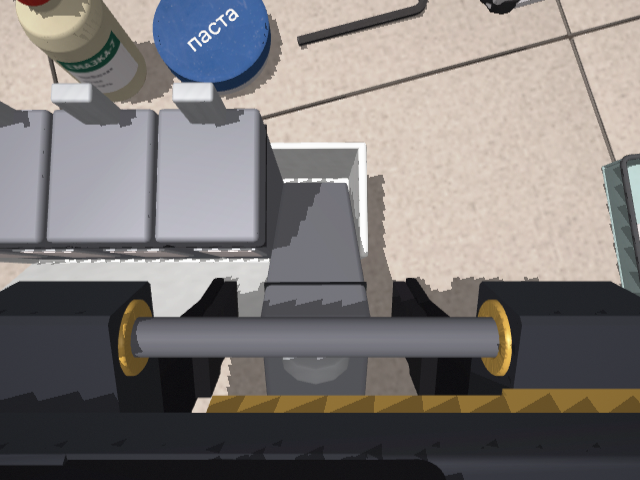

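View pics/s9.png

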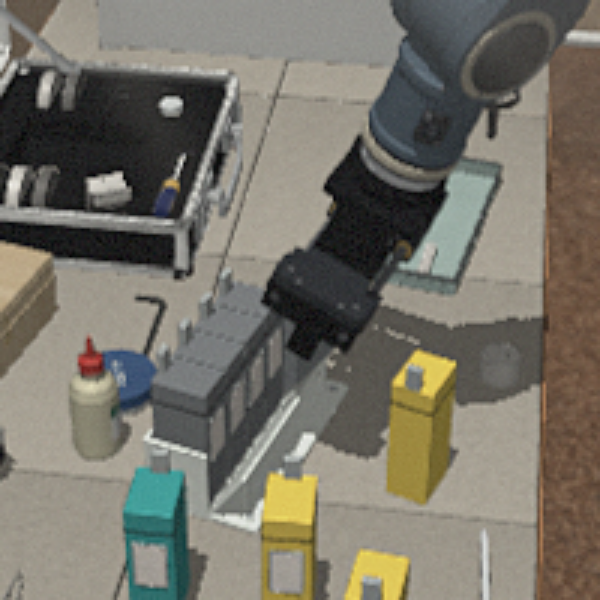

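View pics/sc9.png

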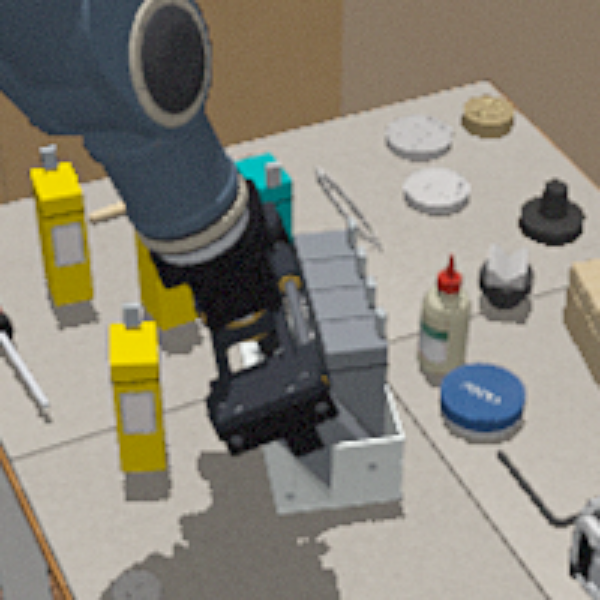

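The case is centred between the fingers (columns 265–368) and the neighbours are untouched. I'll close on it.

```bash
python3 -m inch '[[[0,0,0],[0,0,0],255],[[0,0,0],[0,0,0],255],[[0,0,0],[0,0,0],255],[[0,0,0],[0,0,0],255]]'; python3 -c "
from h import *
r=tool(RACK[2],np.radians(20),-1); o,p,_=cur()
delta(p+[0,0,.15],r)"
```

```text
clock: 7.8
tool_pos: [0.5441, 0.0695, 0.0839]
tcp_rot: [0.52, 0.631, 0.323, -0.477]
contact_force: [-0.2, -0.3, -0.3]
opening: 0.391
t 7.8 shift [-140.6   52.2   -0.6] |150| turn [-0.003 -0.003 -0.007] deg 0.5
```

Gripped: the opening is 34 mm. Lifting straight up.

```bash
python3 -m inch '[[[0,0,0],[-14,5,0],255],[[0,0,0],[-37,14,0],255],[[0,0,0],[-70,26,0],255],[[0,0,0],[-108,40,0],255],[[0,0,0],[-141,52,0],255]]'; python3 -c "
from h import *
from rig import optics
o=cur()[0]; print(o['joint_positions'].round(2))
cv2.imwrite('pics/w10.png',optics.capture('wrist')['color'])
c=optics.capture('side');cv2.imwrite('pics/s10.png',cv2.resize(c['color'][100:350,200:450],None,fx=2.4,fy=2.4))
c=optics.capture('scene');cv2.imwrite('pics/sc10.png',cv2.resize(c['color'][50:300,200:450],None,fx=2.4,fy=2.4))
"
```

```text
clock: 8.43
tool_pos: [0.5429, 0.0688, 0.2348]
tcp_rot: [0.52, 0.63, 0.323, -0.477]
contact_force: [0.5, 0.3, -2.7]
opening: 0.389
[-0.37  0.11  0.06  2.06  0.29  0.68 -2.34]
```

View pics/s10.png

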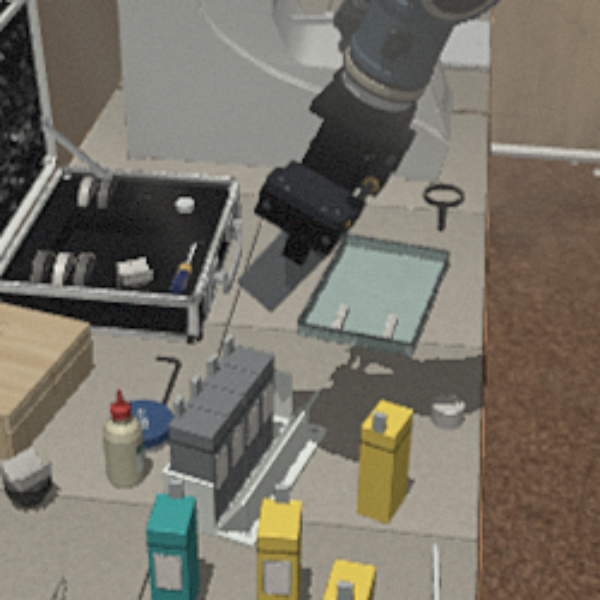

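View pics/sc10.png

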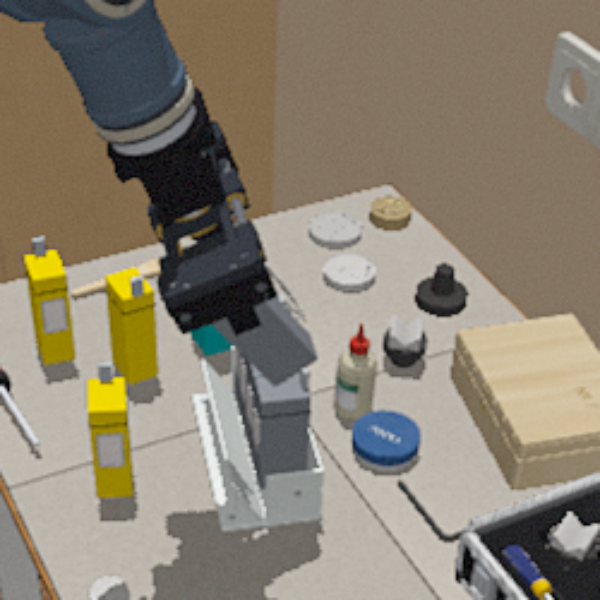

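View pics/w10.png

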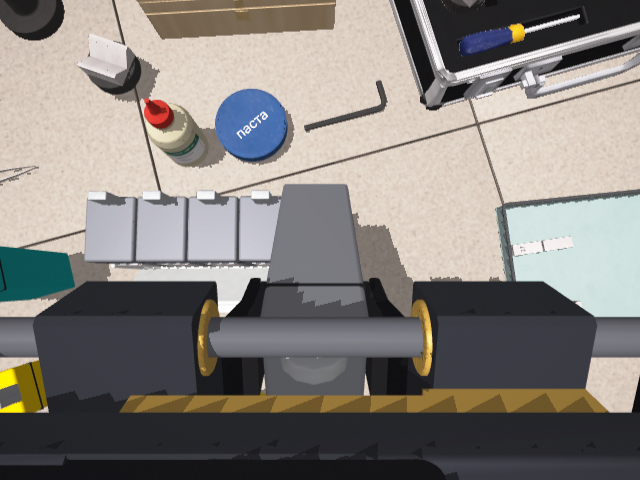

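```bash
cat > t.py <<'E'
from h import *
import sys
TF=np.array([0.4855,-0.2413,0.002])
def tgt(h,tilt=-12.,v=.088):
    r=tool(TRAY[2],np.radians(tilt),-1); return TF+[0,0,v+h]+r.as_matrix()[:,0]*.011, r
if __name__=="__main__":
    delta(*tgt(.10)); delta(*tgt(.0))
E
python3 t.py
```

```text
t 8.57 shift [ 59.1   3.4 315.3] |321| turn [-0.1    0.002 -0.567] deg 33.0
t 8.57 shift [152.8 -31.6 315.9] |352| turn [-0.1    0.002 -0.567] deg 33.0
```

```bash
python3 -m inch '[[[0,0,-0.05],[0,0,40],255],[[-0.02,0,-0.18],[0,0,90],255],[[-0.04,0,-0.3],[10,0,140],255],[[-0.07,0,-0.42],[20,0,190],255],[[-0.1,0,-0.56],[35,3,240],255]]'; python3 t.py
```

```text
clock: 9.2
tool_pos: [0.4928, -0.1675, 0.1996]
tcp_rot: [-0.397, -0.489, -0.51, 0.586]
contact_force: [0.9, -1.0, -1.2]
opening: 0.39
t 9.2 shift [19.5  7.2 73.9] |77| turn [0.    0.003 0.002] deg 0.2
t 9.2 shift [117.3  28.2  73.6] |141| turn [0.    0.003 0.002] deg 0.2
```

```bash
python3 -m inch '[[[0,0,0],[10,4,40],255],[[0,0,0],[20,7,74],255],[[0,0,0],[20,7,74],255],[[0,0,0],[20,7,74],255]]'; python3 t.py;  python3 -c "
from h import *
from rig import optics
for n in ['wrist','side','scene']:
  c=optics.capture(n);cv2.imwrite('pics/%s11.png'%n,c['color'] if n=='wrist' else cv2.resize(c['color'][(100 if n=='side' else 220):][:220,260:480],None,fx=2.7,fy=2.7))
"
```

```text
clock: 9.7
tool_pos: [0.484, -0.2387, 0.1789]
tcp_rot: [-0.398, -0.49, -0.509, 0.586]
contact_force: [-0.2, 0.1, -3.0]
opening: 0.388
t 9.7 shift [-0.2 -0.4  2.3] |2| turn [ 0.     0.003 -0.002] deg 0.2
t 9.7 shift [97.6 20.2  2. ] |100| turn [ 0.     0.003 -0.002] deg 0.2
```

View pics/side11.png

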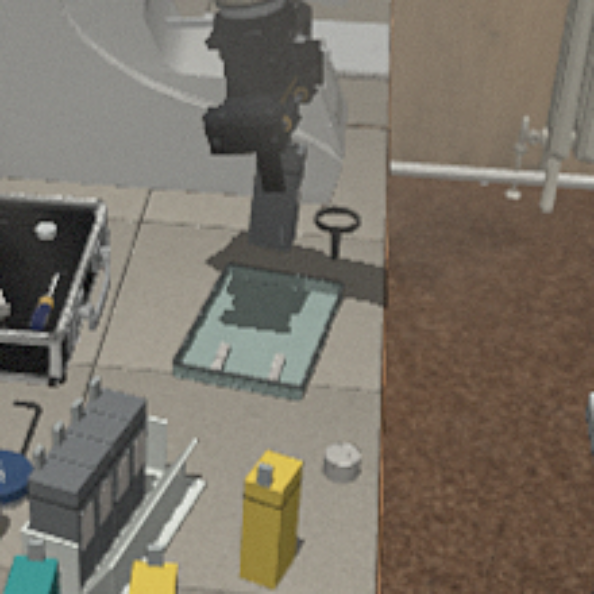

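View pics/scene11.png

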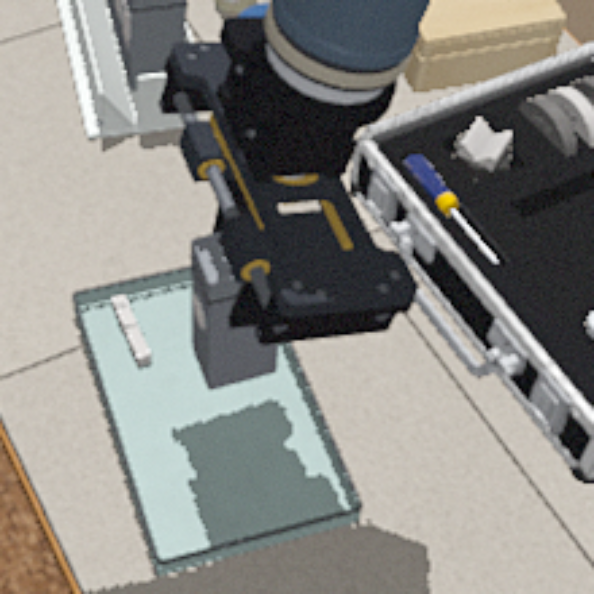

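View pics/wrist11.png

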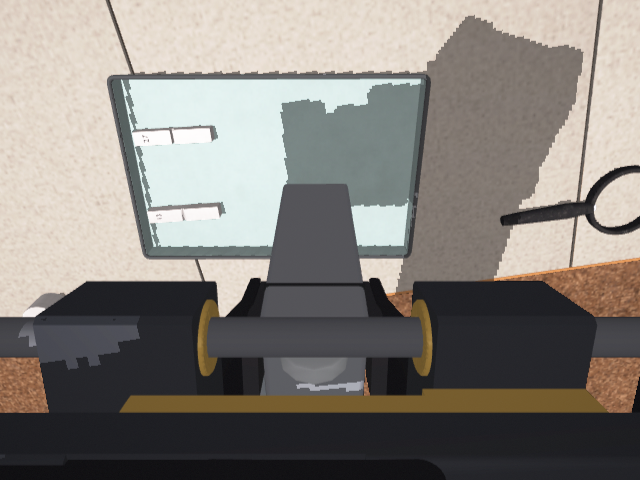

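Run:
```python
from h import *
from rig import optics
a=optics.capture('wrist'); img=a['color']; m,T=a['mtx'],a['camera_from_world']
cv2.imwrite('pics/wc.png',cv2.resize(img[170:300,240:400],None,fx=5,fy=5,interpolation=cv2.INTER_CUBIC))
o,p,r=cur()
yaw=TRAY[2]
L=np.array([[.0225,.017,0],[.0225,-.017,0],[.0225,.017,.11],[.0225,-.017,.11]])
U=np.array([[286.5,184],[347.5,184],[264,286],[367,286]])
def pr(q):
    Rm=R.from_euler('ZY',[yaw+q[4],q[3]]).as_matrix(); P=L@Rm.T+q[:3]
    c=P@T[:3,:3].T+T[:3,3]; c=c@m.T; return c[:,:2]/c[:,2:]
s=least_squares(lambda q:(pr(q)-U).ravel(),[.485,-.24,.1,0,0])
print(s.x.round(4),'tilt deg',np.degrees(s.x[3:]).round(2),s.fun.round(1)); print(p)
```

```text
[ 0.4822 -0.2383  0.0893  0.0295  0.0055] tilt deg [1.69 0.31] [-1.5  0.1 -2.1 -0.1  1.   0.2  1.1 -0.2]
[ 0.4848955  -0.23848201  0.18048615]
```

View pics/wc.png

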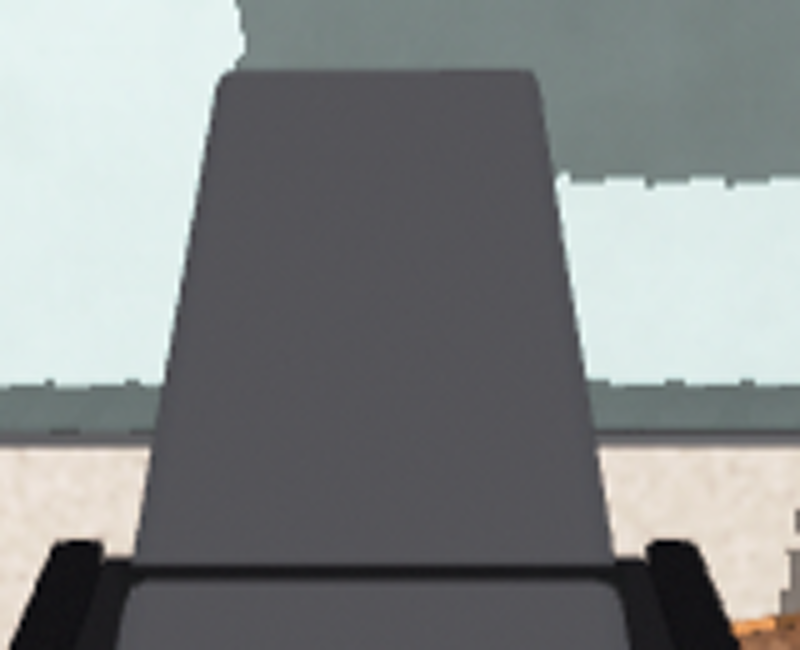

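Run:
```python
from h import *
from rig import optics
a=optics.capture('wrist'); m,T=a['mtx'],a['camera_from_world']
W=lambda x,y:(240+x/5-.4,170+y/5-.4)
U=np.array([W(215,70),W(543,70),W(136,560),W(613,560)])
def pr(q):
    L=np.array([[.0225,.017,0],[.0225,-.017,0],[.0225,.017,q[5]],[.0225,-.017,q[5]]])
    P=L@R.from_euler('ZY',[TRAY[2]+q[4],q[3]]).as_matrix().T+q[:3]
    c=P@T[:3,:3].T+T[:3,3]; c=c@m.T; return c[:,:2]/c[:,2:]
s=least_squares(lambda q:(pr(q)-U).ravel(),[.485,-.24,.1,0,0,.09],x_scale=[.01,.01,.01,.1,.1,.01])
print(s.x.round(4),'tilt,yaw deg',np.degrees(s.x[3:5]).round(2),s.fun.round(1)); print(cur()[1])
```

```text
[ 0.4891 -0.2391  0.105  -0.1032 -0.0033  0.0815] tilt,yaw deg [-5.91 -0.19] [-0.9 -0.2 -0.8  0.2  0.6 -0.2  0.5  0.2]
[ 0.48491929 -0.23869098  0.1806473 ]
```

Run:
```python
from h import *
from rig import optics
p=cur()[1]
for n,(y,x) in {'side':(145,340),'scene':(300,320)}.items():
    c=optics.capture(n); x,y=proj(n,np.array([.485,-.24,.14]))[0].astype(int)-50
    big=cv2.resize(c['color'][y:y+100,x:x+100],None,fx=6,fy=6,interpolation=cv2.INTER_CUBIC)
    for tilt,col in ((0,(0,255,0)),):
        Rm=R.from_euler('ZY',[TRAY[2],tilt]).as_matrix()
        g=tool(TRAY[2],np.radians(-12),-1).as_matrix()[:,0]; gp=p-.011*g
        V=np.array([[sx*.0225,sy*.017,z-.088] for sx in(-1,1) for sy in(-1,1) for z in(0,.11)])@Rm.T+gp
        q=(proj(n,V)-[x,y])*6+3
        for i in range(8):
            for j in range(i):
                if bin(i^j).count('1')==1: cv2.line(big,tuple(q[i].astype(int)),tuple(q[j].astype(int)),col,1)
    print(n,x,y); cv2.imwrite(f'pics/ov_{n}.png',big)
```

```text
side 311 125
scene 295 289
```

View pics/ov_side.png

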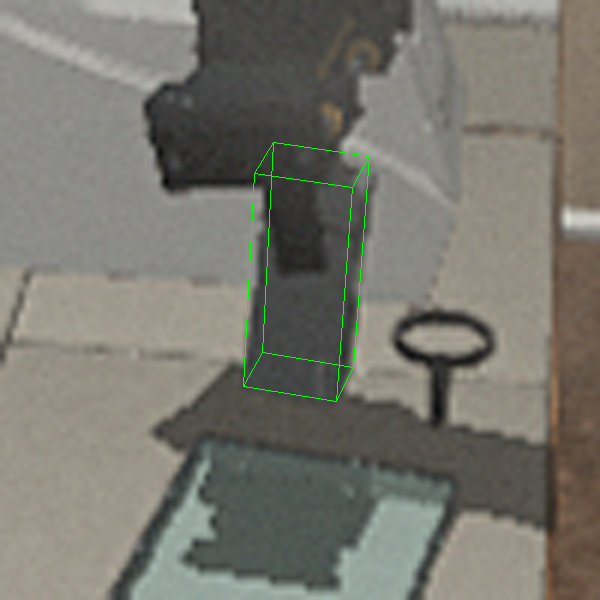

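View pics/ov_scene.png

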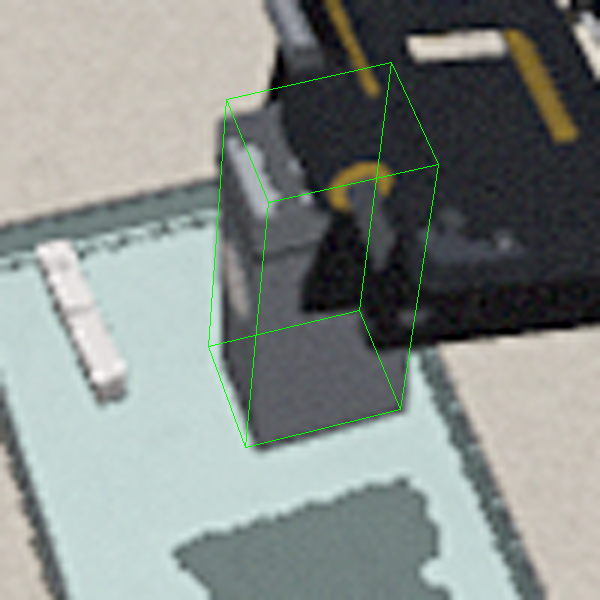

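The scene and wrist views agree that the case leans 3–6° towards the robot. I'll turn it back about 4.5° before lowering.

```bash
python3 -m inch '[[[0,0,-0.08],[0,0,2],255],[[0,0,-0.08],[0,0,2],255]]'
python3 - <<'E'
from h import *
from rig import optics
c=optics.capture('scene')
x,y=295,289
cv2.imwrite('pics/o2.png',cv2.resize(c['color'][y:y+100,x:x+100],None,fx=6,fy=6,interpolation=cv2.INTER_CUBIC))
c=optics.capture('wrist')
cv2.imwrite('pics/wc2.png',cv2.resize(c['color'][170:300,240:400],None,fx=5,fy=5,interpolation=cv2.INTER_CUBIC))
o,p,r=cur()
# vertical line direction at case front-left edge for reference
for X in ([.4618,-.22],[.467,-.254]):
    print((proj('scene',np.array([[*X,.105],[*X,.215]]))-[x,y])*6+3)
delta(p-[0,0,.09],r); delta(p-[0,0,.1],r)
E
```

```text
clock: 10.3
tool_pos: [0.4853, -0.2414, 0.1802]
tcp_rot: [-0.375, -0.47, -0.527, 0.601]
contact_force: [-0.5, 0.6, -2.3]
opening: 0.389
[[191.47608388 355.22770469]
 [208.17162658 107.37454991]]
[[265.53601852 443.49861932]
 [289.96036333 197.896909  ]]
t 10.4 shift [86.4 25.2 -0.3] |90| turn [0. 0. 0.] deg 0.0
t 10.4 shift [96.  28.  -0.3] |100| turn [0. 0. 0.] deg 0.0
```

View pics/o2.png

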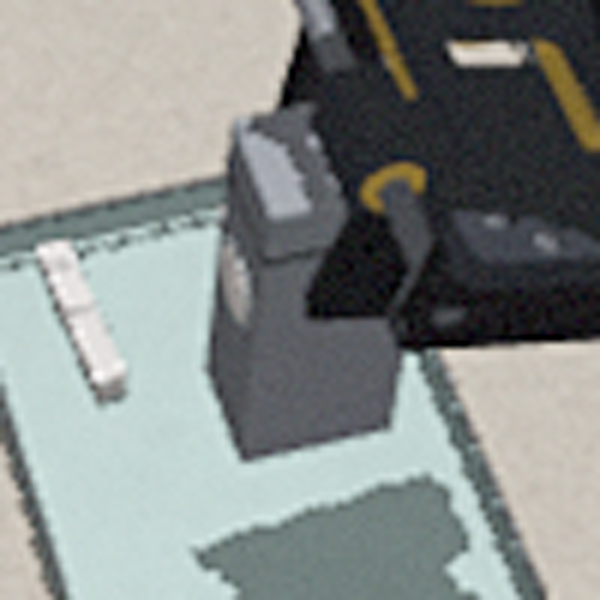

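The case edges now match the projected vertical (25 px over 238, expected 24 over 246). I'll lower it.

```bash
python3 -m inch '[[[0,0,0],[29,8,0],255],[[0,0,0],[58,17,0],255],[[0,0,0],[77,22,0],255],[[0,0,0],[88,26,0],255],[[0,0,0],[88,26,0],255]]'; python3 -m inch '[[[0,0,0],[4,1,0],255],[[0,0,0],[4,1,0],255]]'
python3 - <<'E'
from h import *
from rig import optics
c=optics.capture('scene')
cv2.imwrite('pics/o3.png',cv2.resize(c['color'][300:430,275:405],None,fx=5,fy=5,interpolation=cv2.INTER_CUBIC))
c=optics.capture('side')
cv2.imwrite('pics/o4.png',cv2.resize(c['color'][140:260,300:420],None,fx=5,fy=5,interpolation=cv2.INTER_CUBIC))
E
```

```text
clock: 11.02
tool_pos: [0.484, -0.2419, 0.0886]
tcp_rot: [-0.375, -0.47, -0.527, 0.601]
contact_force: [-0.0, 0.9, -2.2]
opening: 0.391
clock: 11.28
tool_pos: [0.4844, -0.2421, 0.0851]
tcp_rot: [-0.375, -0.47, -0.527, 0.601]
contact_force: [0.2, 0.1, -2.4]
opening: 0.391
```

View pics/o3.png

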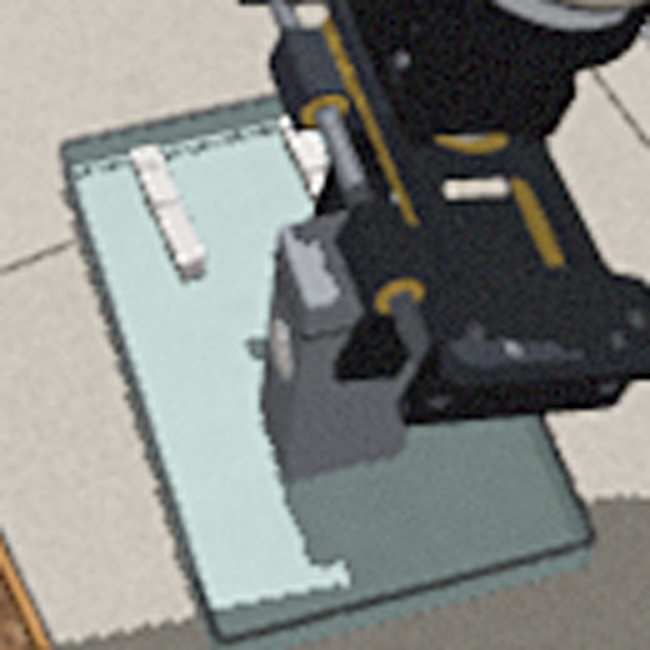

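View pics/o4.png

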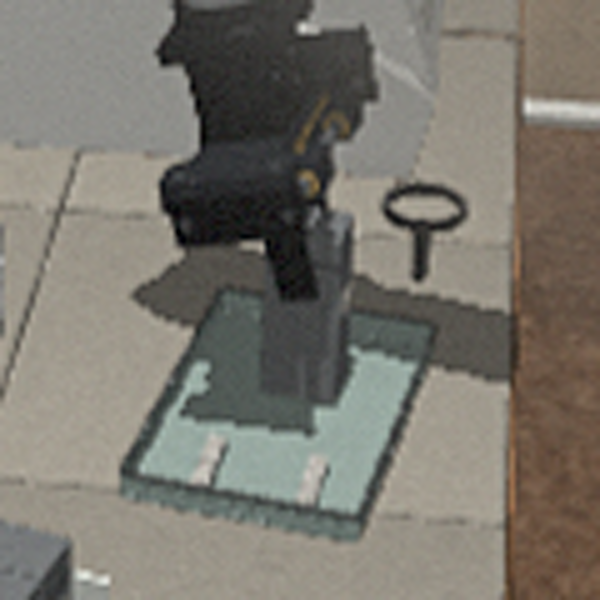

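No contact yet, so I'll creep down and watch the force.

```bash
python3 -m inch '[[[0,0,0],[1.5,0.5,0],255],[[0,0,0],[3,1,0],255],[[0,0,0],[3,1,0],255]]'; python3 -m inch '[[[0,0,0],[2,0.6,0],255],[[0,0,0],[2,0.6,0],255]]'
```

```text
clock: 11.75
tool_pos: [0.4844, -0.2421, 0.0818]
tcp_rot: [-0.375, -0.47, -0.527, 0.601]
contact_force: [0.1, 1.5, -0.4]
opening: 0.385
clock: 12.0
tool_pos: [0.4844, -0.2423, 0.0816]
tcp_rot: [-0.375, -0.47, -0.527, 0.601]
contact_force: [-2.3, 1.1, 10.9]
opening: 0.389
```

Contact: about 13 N rise. I'll ease off the press, then release.

```bash
python3 -m inch '[[[0,0,0],[-1.3,-0.4,0],255],[[0,0,0],[-1.3,-0.4,0],255],[[0,0,0],[-1.3,-0.4,0],120],[[0,0,0],[-1.3,-0.4,0],100],[[0,0,0],[-1.3,-0.4,0],100]]'; python3 -m inch '[[[0,0,0],[0,0,0],80],[[0,0,0],[0,0,0],80],[[0,0,0],[0,0,0],80]]'
python3 - <<'E'
from h import *
from rig import optics
c=optics.capture('wrist'); cv2.imwrite('pics/w12.png',c['color'])
c=optics.capture('scene')
cv2.imwrite('pics/o5.png',cv2.resize(c['color'][300:430,275:405],None,fx=5,fy=5,interpolation=cv2.INTER_CUBIC))
o,p,r=cur(); delta(p+[0,0,.12],r)
E
```

```text
clock: 12.62
tool_pos: [0.4843, -0.242, 0.0805]
tcp_rot: [-0.375, -0.47, -0.527, 0.601]
contact_force: [-0.8, 0.3, 0.3]
opening: 0.588
clock: 13.0
tool_pos: [0.4843, -0.2421, 0.0808]
tcp_rot: [-0.375, -0.47, -0.527, 0.601]
contact_force: [0.2, 1.0, 0.6]
opening: 0.682
t 13.1 shift [-115.2  -33.7    0.4] |120| turn [0. 0. 0.] deg 0.0
```

View pics/w12.png

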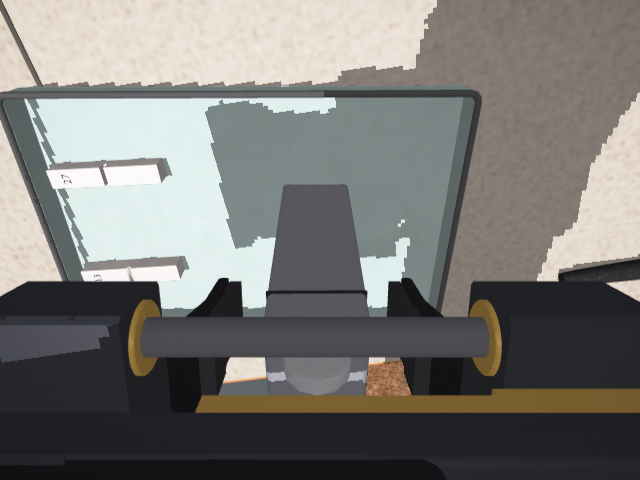

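View pics/o5.png

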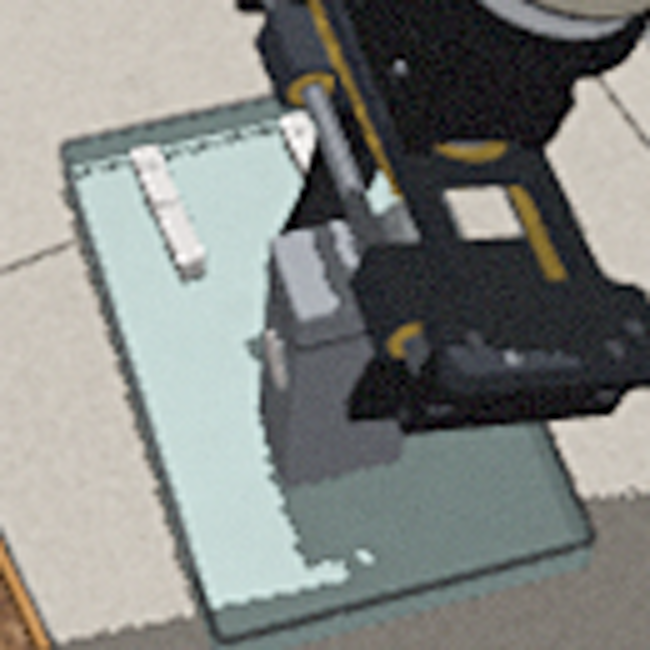

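The case stands free of the pads and both bars are in place. I'll withdraw along the finger axis.

```bash
python3 -m inch '[[[0,0,0],[-15,0,0],80],[[0,0,0],[-45,0,0],80],[[0,0,0],[-80,0,0],80],[[0,0,0],[-115,0,0],80],[[0,0,0],[-150,0,0],80]]'; python3 -m inch '[[[0,0,0],[-30,0,0],80],[[0,0,0],[-60,0,0],80],[[0,0,0],[-60,0,0],80]]'
python3 - <<'E'
from h import *
from rig import optics
for n in ('wrist','side','scene'):
    cv2.imwrite(f'pics/f_{n}.png',optics.capture(n)['color'])
s=cv2.imread('pics/f_side.png')[130:330,220:420]; cv2.imwrite('pics/f_sidec.png',cv2.resize(s,None,fx=3,fy=3))
E
```

```text
clock: 13.72
tool_pos: [0.5266, -0.2489, 0.2271]
tcp_rot: [-0.375, -0.47, -0.527, 0.601]
contact_force: [1.1, -0.3, -1.2]
opening: 0.683
clock: 14.1
tool_pos: [0.5443, -0.252, 0.2855]
tcp_rot: [-0.377, -0.471, -0.525, 0.6]
contact_force: [-0.1, 0.3, -0.4]
opening: 0.685
```

View pics/f_wrist.png

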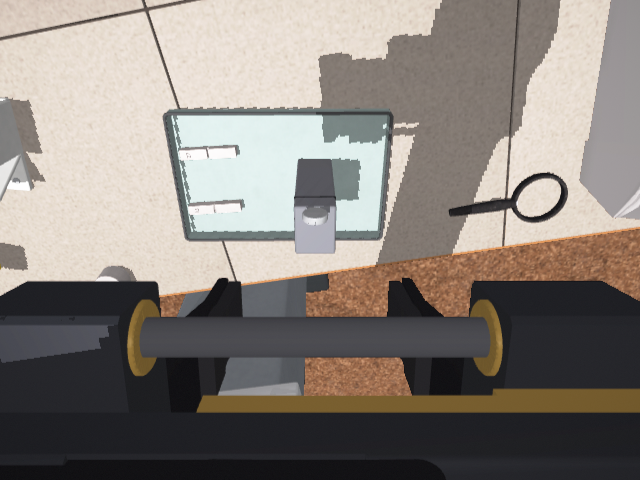

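View pics/f_sidec.png

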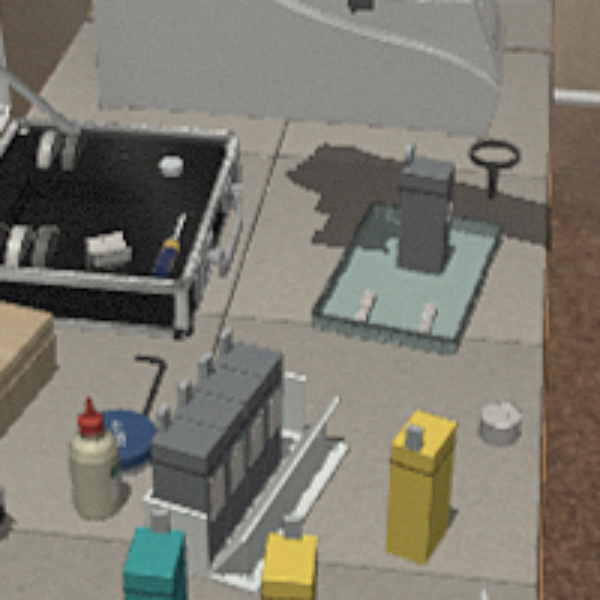

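View pics/f_scene.png

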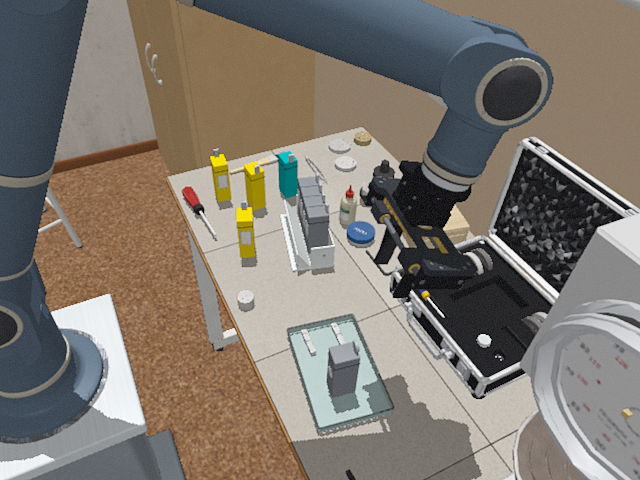

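The case stands upright in the tray (side crop (425,215), scene (342,370)). The four neighbours are in the rack, both bars are in place and the gripper is clear. I'm handing in.

```bash
python3 -c "
from rig import ticket,monitor
print(monitor.get_obs()['qvel'].round(3)); print(ticket.finish_job())"
```

```text
[ 0.001  0.009 -0.001  0.012 -0.001  0.001  0.001]
the job is handed in; nothing more can be done
None
```

The round-marked case now stands upright on the free part of the tray floor, and the job was handed in at about 14 s of robot time. The case was at the -y end of the row. I hooked its tab from behind with closed fingers and pulled it forward until it lay on the apron by itself. After backing off and checking in two views that it stayed there, I gripped it by its sides, lifted it out and set it down.

- **End state:** The last pictures from all three cameras show the case standing freely. The four plain cases are in the rack, both bars lie in place, and the look-alikes are untouched. The gripper is well clear, and the joints were almost still when I handed in.
- **Forces:** The highest force reading was about 11 N, at touchdown in the tray.
- **Tool tilt:** The planned 32° tilt for the grasp was out of reach because the last joint was close to its limit. I gripped at 20° instead.
- **Case angle in the grip:** My estimates disagreed. One fit gave +1.7°, but it used the lid seam instead of the top edge, so I dropped it. A second wrist fit and the scene view gave 3° to 6° towards the robot. I turned the case back about 4.5° before lowering, and its edges then matched vertical to within 1–2°.

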